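# Close and lock the centrifuge

### The job

Close the centrifuge: tip its raised lid forward to about half open (45 degrees), where it stays up by itself, and let go of it; then take it anew and lower it gently, without letting it drop, until it is fully home. Only then turn the lock knob clockwise until its bar points straight across at the lid, in line with the two marks beside it. Leave the jar, the bottle and the tube rack where they stand.

Things in the scene. Friction and masses are not known exactly. Their poses are not given: they have to be found in the camera images.
- centrifuge: White bench centrifuge, fixed to the bench, 300 deep (x) x 340 wide (y) x 140 high; origin at the centre of its underside, +x to its back, +y to its left seen from the robot, z up. A round bowl 156 wide, open at the top, lies under the lid. The lid's hinge line is parallel to y at (75, 40, 146) mm; the lock knob's axis stands at (-30, -120) mm on the 140 mm high deck, to the right of the lid.
- lid (a joint): Lid angle in rad: 0 fully home on its stops (lid level), grows as it opens, stop at 1.8. It starts raised at 1.45 to 1.75. The hinge is stiff: let go above about 0.6 rad the lid stays where it is; let go lower down it falls shut. Moving it takes about 2 to 5 N at the free edge.
- lid_hinge (a point): Middle of the lid's hinge line; its axes turn with the lid: -x runs from the hinge to the free edge, y along the hinge, z out of the lid's outer face (up when closed). The lid is a flat plate, 185 from hinge to free edge, 200 wide, 8 thick (this point at mid thickness), a clear pane in a grey frame.
- lid_handle (a point): Grip point of the handle: a grey blade on the outer face at the middle of the free edge, 60 long (y), 10 thick, 44 high, leaning 25 degrees from the outward normal towards the free edge (upright with the lid open 25 degrees, leaning 25 degrees to the robot when closed). The point is on its mid plane, 34 up the blade, 10 below its top edge; in the lid's axes at (-191, 0, 33) from the hinge.
- lid_edge_left (a point): Point on the free edge of the lid plate, 70 left (+y) of the lid's middle, clear of the handle: the 8 thick edge can be pinched here while the lid is raised. Axes as the lid's.
- lid_edge_right (a point): The same, 70 right (-y) of the lid's middle.
- lock (a joint): Angle of the lock knob in rad, grows clockwise seen from above, 0 to 2.6 with no click or stop between; 0 = bar along the centrifuge's x (front to back), 1.571 = bar along its y, pointing across at the lid, in line with the two black marks on the deck. It starts at 0.1 to 0.7.
- lock_grip (a point): Point on the lock knob's axis at the height to grip its bar; 177 above the bench, 7 below the top of the bar. The bar is 42 long, 14 thick and 32 high, on a disc of 44 diameter, black, on a flat grey base 68 wide; axes turn with the bar (x along the bar).
- jar: Capped jar standing on the bench, 60 diameter, 85 high; origin at the centre of its underside. Leave alone.
- bottle: Bottle standing on the bench, 68 diameter, 170 high; origin at the centre of its underside. Leave alone.
- tube_rack: White rack of capped tubes, 160 (x) x 70 (y), 100 high over the caps; origin at the centre of its underside. Leave alone.

How it is judged:
By the outcome, as a careful person would: the job done as asked, in the order asked, and still so for the second after the job is handed in, with the robot touching nothing.
It also fails if it takes over 64 s, if anything falls off the work surface, if the arm or the gripper's body presses on something with over 40 N, if the wrist force passes 120 N, or if a joint passes its speed limit or range.

### The arm

A 6-joint arm with a two-finger parallel gripper is mounted at the origin on the work surface. World frame = base frame: x ahead of the robot, y to its left, z up, the work surface at z = 0. Lengths are in mm, angles in degrees, forces in N, time in s.
With the tool pointing down it reaches from about 350 to 975 mm from the base axis. Payload 4.9 kg.
Tool frame: the origin (TCP) lies between the finger pads; the fingertips stand 11 mm ahead of it and the grasp point (between the pads) lies 8 mm behind it; z points along the fingers, y is the line along which they close (so a half turn about z gives the same grasp; the last joint's range is limited). The gripper opens to 85 mm and grips with 20 to 120 N. Pads are 22 mm wide; open, the fingers measure 114 mm over their backs; the gripper's body (76 mm by 85 mm) begins 54 mm behind the grasp point. The pads swing forward as they close: fully open they stand 13 mm farther back than shut.
Start: joints at [-73.969, 3.019, 92.412, -0, 84.569, -6.818], TCP at [242.689, -575.937, 242.304] pointing down, gripper open.
Joint ranges: [-172.51, 172.51], [-57.92, 126.97], [3.15, 148.05], [-58.71, 238.71], [5.1, 150.11], [-179.66, 179.66]. Speed limits (degrees/s): [147.25, 147.25, 180, 180, 180, 180].

### API

Orientations are given as a 3x3 rotation matrix whose columns are the frame's x, y, z axes.
In Python, from rig import read_state, camera, camera_model, hand_in gives the robot as it stands.
- The arm moves only by the tool send_rows, never from a script. Its argument "motion" is one flat list of numbers, 5 for each row, row after row: the finger opening in m, from 0 to 0.0854, then the shift along the tool's x, y, z in m, then the turn about the tool's z in degrees. A call has 1 to 20 rows; each row shifts and turns the commanded pose from where the row before left it, along the tool's axes as they then stand; what a row does not reach is not made up. A row lasts 1/8 s, in which the tool goes at most 62.5 mm and 10.7 degrees, less where a joint would pass 70% of its speed; a pose out of reach is approached as far as the arm can. A call with a gripper value outside its range is refused whole. The fingers move at their own pace and stop on an object; the grip force is fixed at half the most. Time passes only in rows, so rows that do not move let the fingers close. It gives the time, the measured TCP pose, the force, the opening and the grip force at its end, in the units of the state.
- read_state(): the state, without advancing time (a new reading comes with each control period).
- camera(name): name is "scene" or "top" or "wrist"; returns the picture (384x512x3 uint8, red, green, blue); there is no depth.
- camera_model(name): a dict with "mtx" (3x3 intrinsics, pixels), "world_from_camera" (4x4, takes a point from camera to world coordinates). Camera axes: x right, y up, looking along -z (the intrinsics and any distortion apply to the point x, -y, -z); pixel columns grow to the right and rows downward; lengths in mm; the calibration is good to about 2 mm. A picture is of the moment at which its call begins: read the wrist's pose just before it. camera_model takes no time and is no camera call; for the wrist camera it gives the pose at the moment of the call.
- hand_in(): hands the job in; it is judged then, once.
The state is a dict: "t": time; "joint_pos": joint angles; "joint_velocities": joint speeds; "tau": joint torques, N m; "eef_pos": TCP position; "orientation": TCP orientation; "force": force on the tool from outside, world axes, zero at the start; "torque": the same for the moment, N m; "grip_width": finger opening in mm; "grip_force": force on a finger pad.
Only numpy, scipy, OpenCV 4.12 (cv2) and the standard library are available. Lean on these libraries where they do the work, as an engineer would, in place of code of your own. Each camera call takes 0.05 s, during which the arm holds its last target. There are 200 camera calls.

## Working session

There is one attempt and no reset: what is moved stays moved. The work goes in short steps, Python scripts to look and compute and a tool call to move; the robot and the scene stay as the last step left them, time stands still between calls to the robot, and variables do not carry over. Pictures are saved under pics/ and viewed, at most 10 in all, crops included, and the job is handed in when it is done.

Besides the shell and the picture viewer there is one more tool, called after "Call:" as name(argument=value, ...) on one line, values as JSON. send_rows: Moves the arm, as the interface text tells. Its arguments: {"type":"object","properties":{"motion":{"type":"array"}},"required":["motion"]}

```bash
mkdir -p pics; python3 - <<'E'
from rig import *
import cv2,numpy as np
a=camera("scene");b=camera("top")
for n,i in (("scene",a),("top",b)):
    cv2.imwrite(f"pics/{n}0.png",cv2.cvtColor(i,cv2.COLOR_RGB2BGR)); m=camera_model(n);print(n,{k:np.round(v,3).tolist() if not isinstance(v,str) else v for k,v in m.items()})
cv2.imwrite("pics/both0.png",cv2.cvtColor(cv2.resize(np.vstack([a,b]),(800,1200)),cv2.COLOR_RGB2BGR)[:1200])
s=read_state();print(s)
E
```

```text
scene {'mtx': [[378.755, 0.0, 258.464], [0.0, 378.755, 194.19], [0.0, 0.0, 1.0]], 'world_from_camera': [[0.916, 0.293, -0.275, 331.189], [-0.402, 0.657, -0.638, -533.576], [-0.006, 0.695, 0.719, 794.674], [0.0, 0.0, 0.0, 1.0]]}
top {'mtx': [[360.011, 0.0, 255.653], [0.0, 360.011, 190.615], [0.0, 0.0, 1.0]], 'world_from_camera': [[0.029, 0.998, -0.056, 513.186], [-1.0, 0.028, -0.002, 75.114], [-0.001, 0.056, 0.998, 1232.517], [0.0, 0.0, 0.0, 1.0]]}
{'t': 0.1, 'joint_pos': array([-7.39674955e+01,  3.05672894e+00,  9.24831098e+01,  2.14634292e-04,
        8.45701332e+01, -6.81882992e+00]), 'joint_velocities': array([-0.02413993, -0.04394109, -0.19684769, -0.08763094, -0.00749324,
       -0.05319089]), 'tau': array([ 9.40815589e-04, -3.94906318e+01, -3.71362352e+01, -5.67032032e-05,
        3.87878987e-03,  5.93756340e-06]), 'eef_pos': array([ 242.55786357, -575.42578597,  241.16237739]), 'orientation': array([[ 9.21515786e-01,  3.88340546e-01, -5.26512784e-04],
       [ 3.88340834e-01, -9.21513966e-01,  1.84574749e-03],
       [ 2.31589706e-04, -1.90535187e-03, -9.99998158e-01]]), 'force': array([ 0.37156585, -0.21262309, -0.42933679]), 'torque': array([-0.0223101 ,  0.02537982,  0.02865338]), 'grip_force': 0.0, 'grip_width': 85.68685630332259}
```

View pics/scene0.png

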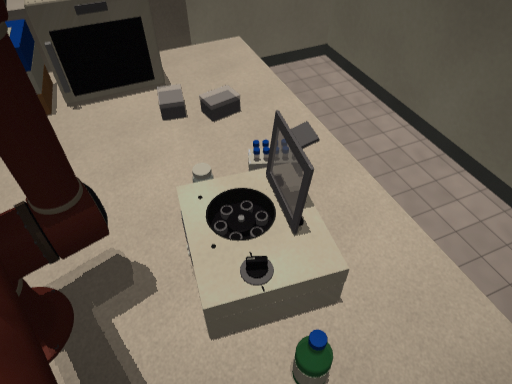

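View pics/top0.png

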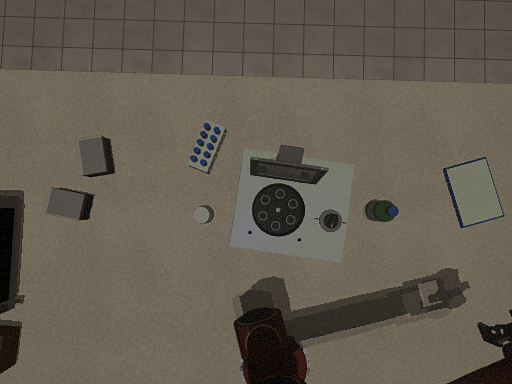

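The scene view shows the centrifuge at about (180–345, 170–325), with the lid raised at (270–310, 115–220) and the knob at (257, 267). In the top view the deck spans (231–354, 149–262), the knob is at (330, 220), and the lid is at (250–327, 157–184). The bottle is at (382, 211), the jar at (203, 214) and the rack at (207, 147).

```bash
cat > h.py <<'E'
import numpy as np,cv2
from rig import *
def ray(m,p):
    u,v=p;K=m["mtx"];T=np.array(m["world_from_camera"])
    d=T[:3,:3]@np.array([(u-K[0][2])/K[0][0],-(v-K[1][2])/K[1][1],-1.]);return T[:3,3],d/np.linalg.norm(d)
def plane(m,p,z):
    o,d=ray(m,p);return o+d*(z-o[2])/d[2]
def tri(L):
    A=np.zeros((3,3));b=np.zeros(3);R=[ray(m,p) for m,p in L]
    for o,d in R:
        P=np.eye(3)-np.outer(d,d);A+=P;b+=P@o
    x=np.linalg.solve(A,b);return x,max(np.linalg.norm((np.eye(3)-np.outer(d,d))@(x-o)) for o,d in R)
def proj(m,X):
    T=np.linalg.inv(np.array(m["world_from_camera"]));c=T[:3,:3]@X+T[:3,3];K=m["mtx"]
    return np.array([K[0][0]*c[0]/-c[2]+K[0][2],K[1][1]*-c[1]/-c[2]+K[1][2]])
def save(n,i): cv2.imwrite("pics/"+n,cv2.cvtColor(i,cv2.COLOR_RGB2BGR))
E
python3 - <<'E'
from h import *
m=camera_model("top")
t=cv2.imread("pics/top0.png")[:,:,::-1];s=cv2.imread("pics/scene0.png")[:,:,::-1]
save("crop1.png",np.hstack([cv2.resize(t[140:270,225:358],None,fx=3,fy=3,interpolation=2)[:390,:399],cv2.resize(np.ascontiguousarray(s[100:230,170:303]),None,fx=3,fy=3,interpolation=2)]))
c=cv2.resize(np.ascontiguousarray(s[100:300,170:350]),None,fx=3,fy=3,interpolation=2);save("crop1s.png",c)
save("crop1t.png",cv2.resize(np.ascontiguousarray(t[140:270,225:360]),None,fx=4,fy=4,interpolation=2))
hsv=cv2.cvtColor(np.ascontiguousarray(t),cv2.COLOR_RGB2HSV)
print(t[240,300],t[200,345],t[280,220],t[170,245])
for p in [(244,149),(354,163),(343,262),(231,248)]: print(p,plane(m,p,140).round(1))
E
```

```text
[19 13 11] [116 117 108] [112 103  90] [119 124 114]
(244, 149) [700.9 116.8 140. ]
(354, 163) [ 667.4 -220.1  140. ]
(343, 262) [ 367.1 -191.   140. ]
(231, 248) [399.2 146.8 140. ]
```

View pics/crop1s.png

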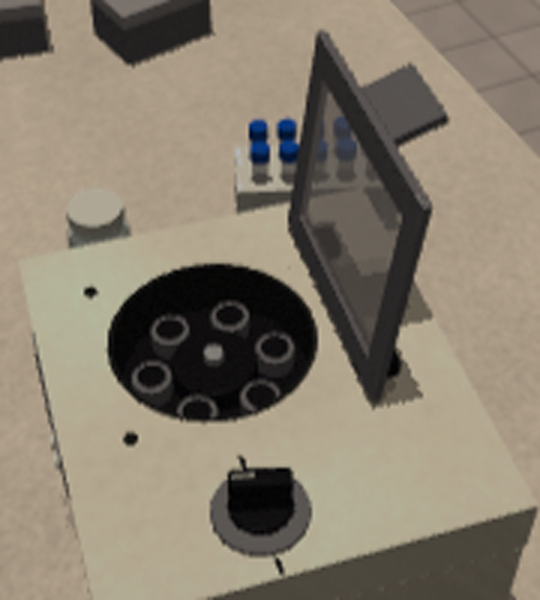

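View pics/crop1t.png

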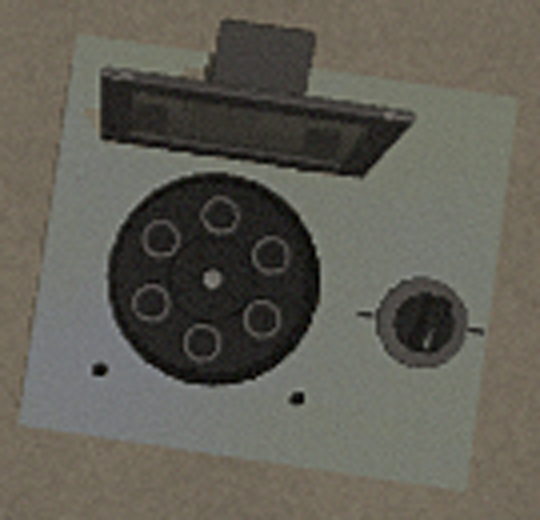

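The scene crop shows the lid's free-edge corners at (322, 34) and (428, 208), and the knob bar at (262, 490). The top crop shows the deck corners, the two marks at (357, 314) and (484, 331), the knob base at (421, 321), and the handle block at (210–315, 20–95) behind the free edge.

```bash
python3 - <<'E'
from h import *
from scipy.spatial.transform import Rotation as R
mt=camera_model("top");ms=camera_model("scene")
T=lambda u,v:(mt,(225+u/4-.375,140+v/4-.375)); S=lambda u,v:(ms,(170+u/3-.33,100+v/3-.33))
t=lambda u,v:plane(*T(u,v),140)
W=np.array([t(78,35),t(517,97),t(465,492),t(20,424),t(421,321)])[:,:2]
B=np.array([[150,170],[150,-170],[-150,-170],[-150,170],[-30,-120]])
H,_=cv2.estimateAffinePartial2D(B.astype(float),W);cb,cw=B.mean(0),W.mean(0)
U,_,V=np.linalg.svd((B-cb).T@(W-cw));r=(U@V).T;c=cw-r@cb
yaw=np.degrees(np.arctan2(r[1,0],r[0,0]));print("centre",c,"yaw",yaw,"res",(W-(B@r.T+c)).round(1).tolist())
m1,m2=t(357,314),t(484,331);d=m1-m2;print("marks yaw",np.degrees(np.arctan2(-d[0],d[1])),(m1+m2)/2)
k=tri([T(421,321),S(261,511)]);print("knob disc base",k, "pred",r@[-30,-120]+c)
w1=tri([T(357,314),S(240,459)]);w2=tri([T(484,331),S(280,567)]);print("marks",w1,w2)
hinge=np.r_[r@[75,40]+c,146];print("hinge",hinge)
for a,b in (((101,69),(322,33)),((413,114),(428,208))):
    x,e=tri([T(*a),S(*b)]);l=r.T@(x-hinge)[:2];print("corner",x.round(1),round(e,1),"local",l.round(1),"th",np.arctan2(x[2]-146,-l[0]))
for n,p in (("hb",[(210,85),(315,95),(220,20),(315,33)]),):
    for q in p:
        x=plane(*T(*q),330);print(n,q,x.round(0),(r.T@(x[:2]-hinge[:2])).round(0))
E
```

```text
Traceback (most recent call last):
cv2.error: OpenCV(4.12.0) /io/opencv/modules/calib3d/src/ptsetreg.cpp:1108: error: (-215:Assertion failed) count >= 0 && to.checkVector(2) == count in function 'estimateAffinePartial2D'
```

```bash
python3 - <<'E'
from h import *
mt=camera_model("top");ms=camera_model("scene")
T=lambda u,v:(mt,(225+u/4-.375,140+v/4-.375)); S=lambda u,v:(ms,(170+u/3-.33,100+v/3-.33))
t=lambda u,v:plane(*T(u,v),140)
W=np.array([t(78,35),t(517,97),t(465,492),t(20,424),t(421,321)])[:,:2]
B=np.array([[150,170],[150,-170],[-150,-170],[-150,170],[-30,-120]])
cb,cw=B.mean(0),W.mean(0)
U,_,V=np.linalg.svd((B-cb).T@(W-cw));r=(U@V).T;c=cw-r@cb
yaw=np.degrees(np.arctan2(r[1,0],r[0,0]));print("centre",c,"yaw",yaw,"res",(W-(B@r.T+c)).round(1).tolist())
m1,m2=t(357,314),t(484,331);d=m1-m2;print("marks yaw",np.degrees(np.arctan2(-d[0],d[1])),(m1+m2)/2)
k=tri([T(421,321),S(261,511)]);print("knob disc base",k, "pred",r@[-30,-120]+c)
w1=tri([T(357,314),S(240,459)]);w2=tri([T(484,331),S(280,567)]);print("marks",w1,w2)
hinge=np.r_[r@[75,40]+c,146];print("hinge",hinge)
for a,b in (((101,69),(322,33)),((413,114),(428,208))):
    x,e=tri([T(*a),S(*b)]);l=r.T@(x-hinge)[:2];print("corner",x.round(1),round(e,1),"local",l.round(1),"th",np.arctan2(x[2]-146,-l[0]))
for q in [(210,85),(315,95),(220,20),(315,33)]:
        x=plane(*T(*q),330);print(q,x.round(0),(r.T@(x[:2]-hinge[:2])).round(0))
s=read_state();print(s["eef_pos"])
E
```

```text
centre [534.9537531  -34.12032535] yaw -6.676639640905641 res [[-0.9, -0.8], [0.5, 0.6], [-1.1, 0.8], [0.5, -1.0], [1.0, 0.3]]
marks yaw -5.976480091634808 [ 491.07864449 -149.09729801  140.        ]
knob disc base (array([ 492.12317232, -148.56865686,  144.10772676]), np.float64(0.18410935762377728)) pred [ 491.20531344 -149.8185277 ]
marks (array([ 496.31787178, -101.11947957,  139.62703851]), np.float64(0.2198323633362084)) (array([ 485.7187451 , -194.69838717,  149.26501256]), np.float64(0.586724738575523))
hinge [614.09574512  -3.11153468 146.        ]
corner [648.4  94.3 328.2] 0.5 local [ 22.7 100.8] th 1.6949164736606956
corner [ 625.1 -103.   329.4] 0.7 local [ 22.6 -97.9] th 1.6932309393312908
(210, 85) [640.  25. 330.] [23. 31.]
(315, 95) [636. -41. 330.] [ 26. -35.]
(220, 20) [682.  20. 330.] [65. 31.]
(315, 33) [675. -40. 330.] [ 65. -30.]
[ 242.55786357 -575.42578597  241.16237739]
```

Call:
send_rows(motion=[0.085,0,0,-0.04,0,0.085,0,0,-0.04,0,0.085,0,0,-0.04,0,0.085,0,0,-0.04,7.5,0.085,0,0,-0.04,7.5,0.085,0,0,0,7.5,0.085,0,0,0,7,0.085,0,0,0,0])

```text
t: 1.1
eef_pos: [242.6, -575.9, 441.6]
orientation: [[0.993, -0.114, -0.0], [-0.114, -0.993, 0.001], [-0.0, -0.001, -1.0]]
force: [-0.5, -0.3, 0.3]
grip_width: 84.9
grip_force: 0.0
```

Call:
send_rows(motion=[0.085,0.018,-0.0306,0,0,0.085,0.018,-0.0306,0,0,0.085,0.018,-0.0306,0,0,0.085,0.018,-0.0306,0,0,0.085,0.018,-0.0306,0,0,0.085,0.018,-0.0306,0,0,0.085,0.018,-0.0306,0,0,0.085,0.018,-0.0306,0,0,0.085,0.018,-0.0306,0,0,0.085,0.018,-0.0306,0,0,0.085,0.018,-0.0306,0,0,0.085,0.018,-0.0306,0,0,0.085,0.018,-0.0306,0,0,0.085,0.018,-0.0306,0,0,0.085,0.018,-0.0306,0,0,0.085,0.018,-0.0306,0,0,0.085,0.018,-0.0306,0,0,0.085,0.018,-0.0306,0,0,0.085,0.018,-0.0306,0,0,0.085,0.016,-0.0306,0,0])

```text
t: 3.6
eef_pos: [669.7, -8.5, 441.5]
orientation: [[0.994, -0.113, -0.001], [-0.113, -0.994, 0.0], [-0.001, 0.0, -1.0]]
force: [-0.1, -0.6, 0.4]
grip_width: 85.1
grip_force: 0.0
```

```bash
python3 - <<'E'
from h import *
s=read_state();m=camera_model("wrist");i=camera("wrist");save("w1.png",i)
print(s["t"],s["eef_pos"],s["orientation"].round(3).tolist(),s["joint_pos"].round(1),s["force"])
c,si=np.cos(np.radians(-6.67)),np.sin(np.radians(-6.67));r=np.array([[c,-si],[si,c]])
H=np.array([614.1,-3.1])
for th in (1.66,1.69):
  p=lambda a,y,z:np.r_[H+r@[-a*np.cos(th)+z*np.sin(th),y],146+a*np.sin(th)+z*np.cos(th)]
  for q in ((191,30,33),(191,-30,33),(195.6,30,44),(195.6,-30,44),(185,100,4),(185,-100,4)): print(q,proj(m,p(*q)).round(1))
E
```

```text
3.6 [669.72663804  -8.5261594  441.51875476] [[0.994, -0.113, -0.001], [-0.113, -0.994, 0.0], [-0.001, 0.0, -1.0]] [ -7.1   6.8  69.8  -0.  103.5  89.4] [-0.10157198 -0.57858415  0.36240976]
(191, 30, 33) [215.9 199.6]
(191, -30, 33) [284.9 199.9]
(195.6, 30, 44) [215.1 188.3]
(195.6, -30, 44) [286.  188.6]
(185, 100, 4) [140.4 228.7]
(185, -100, 4) [360.  229.5]
(191, 30, 33) [215.9 193. ]
(191, -30, 33) [285.  193.2]
(195.6, 30, 44) [215.1 181.2]
(195.6, -30, 44) [286.  181.5]
(185, 100, 4) [140.  222.9]
(185, -100, 4) [360.4 223.6]
```

View pics/w1.png

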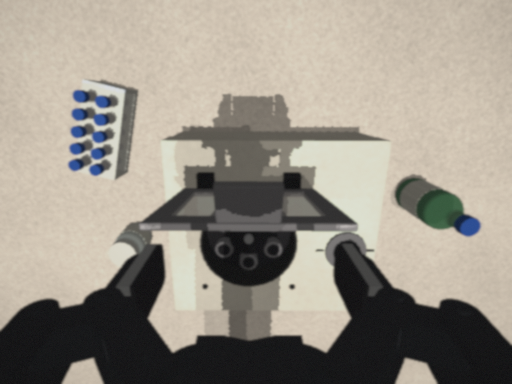

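The wrist view shows the lid's free edge along row 226 (columns 140–357) and the handle centred at column 250. Both match the prediction for an angle of about 1.675 rad. Next I descend and grip the ends of the handle.

Call:
send_rows(motion=[0.085,-0.003,0.001,0.02,0,0.085,0,0,0.02,0,0.085,0,0,0.02,0,0.085,0,0,0.02,0,0.085,0,0,0.015,0,0.085,0,0,0.01,0,0.085,0,0,0.0075,0,0.085,0,0,0.0075,0,0.085,0,0,0,0])

```text
t: 4.78
eef_pos: [665.9, -10.1, 321.8]
orientation: [[0.993, -0.116, -0.001], [-0.116, -0.993, 0.0], [-0.001, -0.0, -1.0]]
force: [-0.7, 0.0, -0.5]
grip_width: 84.8
grip_force: 0.0
```

Call:
send_rows(motion=[0.05,0,0,0,0,0.05,0,0,0,0,0.05,0,0,0,0,0.05,0,0,0,0,0.05,0,0,0,0])

```text
t: 5.4
eef_pos: [667.0, -7.6, 324.3]
orientation: [[0.993, -0.114, 0.004], [-0.114, -0.993, 0.005], [0.004, -0.005, -1.0]]
force: [1.8, 6.6, 2.8]
grip_width: 58.7
grip_force: 69.8
```

```bash
python3 - <<'E'
import numpy as np
def pt(t): return np.array([-191*np.cos(t)+33*np.sin(t),191*np.sin(t)+33*np.cos(t)])
th=np.linspace(1.675,0.785,19);P=np.array([pt(t) for t in th])
print("to45 (dx,dz_tool) mm",(np.diff(P,axis=0)*[1,-1]).round(1).tolist())
th=np.linspace(0.785,0,21);P=np.array([pt(t) for t in th])
print("to0",(np.diff(P,axis=0)*[1,-1]).round(1).tolist())
E
```

```text
to45 (dx,dz_tool) mm [[-9.3, -2.4], [-9.4, -1.9], [-9.5, -1.4], [-9.5, -1.0], [-9.6, -0.5], [-9.6, -0.0], [-9.6, 0.4], [-9.5, 0.9], [-9.5, 1.4], [-9.4, 1.9], [-9.3, 2.3], [-9.2, 2.8], [-9.0, 3.2], [-8.9, 3.7], [-8.7, 4.1], [-8.5, 4.5], [-8.2, 4.9], [-8.0, 5.3]]
to0 [[-6.1, 4.5], [-5.9, 4.7], [-5.8, 5.0], [-5.6, 5.2], [-5.3, 5.4], [-5.1, 5.6], [-4.9, 5.8], [-4.7, 6.0], [-4.4, 6.2], [-4.2, 6.3], [-3.9, 6.5], [-3.7, 6.7], [-3.4, 6.8], [-3.1, 6.9], [-2.9, 7.0], [-2.6, 7.2], [-2.3, 7.2], [-2.0, 7.3], [-1.7, 7.4], [-1.4, 7.5]]
```

Call:
send_rows(motion=[0.05,-0.0046,-0.001,-0.0012,0,0.05,-0.0047,-0.001,-0.0012,0,0.05,-0.0047,0,-0.001,0,0.05,-0.0047,0,-0.0009,0,0.05,-0.0095,0,-0.0014,0,0.05,-0.0095,0,-0.001,0,0.05,-0.0096,0,-0.0005,0,0.05,-0.0096,0,0,0])

```text
t: 6.4
eef_pos: [610.9, -1.0, 331.2]
orientation: [[0.993, -0.116, 0.006], [-0.116, -0.993, 0.001], [0.006, -0.001, -1.0]]
force: [4.3, 3.8, 1.3]
grip_width: 58.5
grip_force: 68.9
```

Call:
send_rows(motion=[0.05,-0.0096,0,0.0004,0,0.05,-0.0095,0,0.0009,0,0.05,-0.0095,0,0.0014,0,0.05,-0.0094,0,0.0019,0,0.05,-0.0093,0,0.0023,0,0.05,-0.0092,0,0.0028,0,0.05,-0.009,0,0.0032,0,0.05,-0.0089,0,0.0037,0,0.05,-0.0087,0,0.0041,0,0.05,-0.0085,0,0.0045,0,0.05,-0.0082,0,0.0049,0,0.05,-0.008,0,0.0053,0,0.05,0,0,0,0,0.05,0,0,0,0])

```text
t: 8.15
eef_pos: [502.1, 11.8, 296.5]
orientation: [[0.993, -0.116, 0.0], [-0.116, -0.993, 0.002], [0.0, -0.002, -1.0]]
force: [-5.7, 4.4, 8.7]
grip_width: 58.5
grip_force: 63.5
```

Call:
send_rows(motion=[0.085,0,0,0,0,0.085,0,0,0,0,0.085,0,0,0,0,0.085,0,0,0,0,0.085,0,0,-0.005,0,0.085,0,0,-0.015,0,0.085,0,0,-0.02,0,0.085,0,0,-0.02,0,0.085,0,0,-0.02,0,0.085,0,0,-0.02,0,0.085,0,0,0,0,0.085,0,0,0,0])

```text
t: 9.65
eef_pos: [502.6, 10.9, 393.4]
orientation: [[0.993, -0.116, -0.001], [-0.116, -0.993, 0.0], [-0.001, 0.0, -1.0]]
force: [0.2, -0.5, -0.2]
grip_width: 84.9
grip_force: 0.0
```

```bash
python3 - <<'E'
from h import *
s=read_state();m=camera_model("wrist");i=camera("wrist");t=camera("scene")
save("w2.png",np.hstack([i,cv2.resize(np.ascontiguousarray(t[100:330,130:360]),(384,384))])[:,:800])
print(s["t"],s["eef_pos"],s["force"])
c,si=np.cos(np.radians(-6.67)),np.sin(np.radians(-6.67));r=np.array([[c,-si],[si,c]])
H=np.array([614.1,-3.1])
for th in (.70,.785,.85):
  p=lambda a,y,z:np.r_[H+r@[-a*np.cos(th)+z*np.sin(th),y],146+a*np.sin(th)+z*np.cos(th)]
  for q in ((195.6,30,44),(195.6,-30,44),(185,100,4),(185,-100,4)): print(q,proj(m,p(*q)).round(1))
E
```

```text
9.65 [502.56942739  10.88852422 393.44247879] [ 0.24207414 -0.53745268 -0.17619931]
(195.6, 30, 44) [213.2 211.3]
(195.6, -30, 44) [287.6 211.4]
(185, 100, 4) [144.4 214.3]
(185, -100, 4) [355.9 214.6]
(195.6, 30, 44) [211.  198.8]
(195.6, -30, 44) [290.  198.9]
(185, 100, 4) [138.9 207.7]
(185, -100, 4) [361.6 208. ]
(195.6, 30, 44) [209.3 187. ]
(195.6, -30, 44) [291.9 187.2]
(185, 100, 4) [134.4 201.3]
(185, -100, 4) [366.3 201.6]
```

View pics/w2.png

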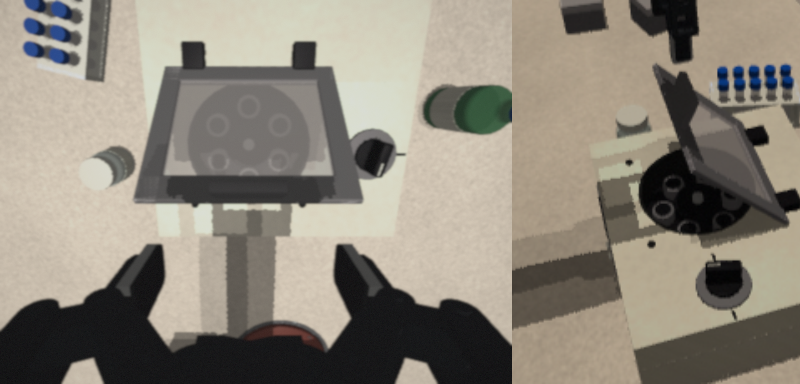

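The wrist view shows the free edge at row 203 (columns 134–363), so the lid is standing by itself at about 0.8 rad (46°). I take it again.

Call:
send_rows(motion=[0.085,0,0,0.02,0,0.085,0,0,0.02,0,0.085,0,0,0.02,0,0.085,0,0,0.015,0,0.085,0,0,0.01,0,0.085,0,0,0.007,0,0.085,0,0,0.005,0,0.05,0,0,0,0,0.05,0,0,0,0,0.05,0,0,0,0,0.05,0,0,0,0,0.05,0,0,0,0])

```text
t: 11.25
eef_pos: [502.7, 11.7, 298.0]
orientation: [[0.993, -0.115, 0.001], [-0.115, -0.993, 0.002], [0.0, -0.002, -1.0]]
force: [-2.6, 5.0, 3.9]
grip_width: 58.2
grip_force: 66.7
```

Call:
send_rows(motion=[0.05,-0.003,0,0.0022,0,0.05,-0.0031,0,0.0023,0,0.05,-0.003,0,0.0023,0,0.05,-0.0029,0,0.0024,0,0.05,-0.0029,0,0.0025,0,0.05,-0.0029,0,0.0025,0,0.05,-0.0028,0,0.0026,0,0.05,-0.0028,0,0.0026,0,0.05,-0.0027,0,0.0027,0,0.05,-0.0026,0,0.0027,0,0.05,-0.0026,0,0.0028,0,0.05,-0.0025,0,0.0028,0,0.05,-0.0025,0,0.0029,0,0.05,-0.0024,0,0.0029,0,0.05,-0.0024,0,0.003,0,0.05,-0.0023,0,0.003,0,0.05,-0.0022,0,0.0031,0,0.05,-0.0022,0,0.0031,0,0.05,-0.0021,0,0.0031,0,0.05,-0.0021,0,0.0032,0])

```text
t: 13.75
eef_pos: [450.9, 17.8, 245.3]
orientation: [[0.993, -0.115, 0.001], [-0.115, -0.993, 0.002], [0.001, -0.002, -1.0]]
force: [-10.5, 6.3, 12.0]
grip_width: 58.6
grip_force: 79.7
```

Call:
send_rows(motion=[0.05,-0.002,0,0.0032,0,0.05,-0.0019,0,0.0033,0,0.05,-0.0019,0,0.0033,0,0.05,-0.0018,0,0.0034,0,0.05,-0.0018,0,0.0034,0,0.05,-0.0017,0,0.0034,0,0.05,-0.0016,0,0.0034,0,0.05,-0.0015,0,0.0035,0,0.05,-0.0015,0,0.0035,0,0.05,-0.0014,0,0.0035,0,0.05,-0.0013,0,0.0036,0,0.05,-0.0013,0,0.0036,0,0.05,-0.0012,0,0.0036,0,0.05,-0.0011,0,0.0036,0,0.05,-0.001,0,0.0036,0,0.05,-0.001,0,0.0036,0])

```text
t: 15.75
eef_pos: [425.8, 20.8, 187.1]
orientation: [[0.994, -0.114, -0.004], [-0.114, -0.994, 0.003], [-0.004, -0.002, -1.0]]
force: [-12.8, 5.2, 8.6]
grip_width: 58.5
grip_force: 102.9
```

Call:
send_rows(motion=[0.05,-0.0015,0,0.003,0,0.05,-0.001,0,0.003,0,0.05,-0.001,0,0.003,0,0.05,-0.0005,0,0.002,0,0.05,0,0,0.001,0,0.05,0,0,0,0])

```text
t: 16.5
eef_pos: [422.9, 21.1, 175.3]
orientation: [[0.993, -0.114, -0.0], [-0.114, -0.993, 0.002], [-0.001, -0.002, -1.0]]
force: [-7.2, 5.4, 3.9]
grip_width: 58.6
grip_force: 103.1
```

Call:
send_rows(motion=[0.05,0,0,0.001,0,0.05,0,0,0.001,0,0.05,0,0,0.001,0,0.05,0,0,0,0,0.05,0,0,0,0])

```text
t: 17.12
eef_pos: [422.2, 21.1, 171.8]
orientation: [[0.993, -0.117, -0.002], [-0.117, -0.993, 0.002], [-0.003, -0.002, -1.0]]
force: [-7.3, 9.2, 4.4]
grip_width: 58.6
grip_force: 103.5
```

Call:
send_rows(motion=[0.05,0,0,0.001,0,0.05,0,0,0.001,0,0.05,0,0,0.001,0,0.05,0,0,0,0])

```text
t: 17.62
eef_pos: [421.8, 21.3, 168.7]
orientation: [[0.994, -0.114, -0.004], [-0.114, -0.994, 0.003], [-0.004, -0.002, -1.0]]
force: [-9.8, 5.8, 5.3]
grip_width: 58.5
grip_force: 104.3
```

Call:
send_rows(motion=[0.05,0,0,0.001,0,0.05,0,0,0.001,0,0.05,0,0,0,0,0.05,0,0,0,0])

```text
t: 18.12
eef_pos: [421.3, 21.3, 166.5]
orientation: [[0.994, -0.114, -0.005], [-0.114, -0.994, 0.003], [-0.005, -0.002, -1.0]]
force: [-13.2, 5.8, 5.6]
grip_width: 58.6
grip_force: 104.0
```

```bash
python3 - <<'E'
from h import *
m=camera_model("wrist");i=camera("wrist");t=camera("scene");ms=camera_model("scene");mt=camera_model("top")
save("w3.png",np.hstack([i[:,100:420],cv2.resize(np.ascontiguousarray(t[150:310,170:350]),(432,384),interpolation=2)]))
c,si=np.cos(np.radians(-6.67)),np.sin(np.radians(-6.67));r=np.array([[c,-si],[si,c]])
H=np.array([614.1,-3.1])
for th in (0,.05,.1):
  p=lambda a,y,z:np.r_[H+r@[-a*np.cos(th)+z*np.sin(th),y],146+a*np.sin(th)+z*np.cos(th)]
  for q in ((185,100,4),(185,-100,4),(185,-100,-4)): print(th,q,(proj(m,p(*q))-[100,0]).round(1),((proj(ms,p(*q))-[170,150])*2.4+[320,0]).round(1),proj(ms,p(*q)).round(1))
E
```

```text
0 (185, 100, 4) [-27.5 226.6] [376.   93.4] [193.3 188.9]
0 (185, -100, 4) [333.5 228.1] [417.8 252. ] [210.7 255. ]
0 (185, -100, -4) [325.2 222.3] [418.7 257.4] [211.1 257.2]
0.05 (185, 100, 4) [-37.9 233.2] [375.2  86.8] [193.  186.2]
0.05 (185, -100, 4) [344.2 234.8] [417.2 245.6] [210.5 252.3]
0.05 (185, -100, -4) [334.8 229. ] [417.7 251.1] [210.7 254.6]
0.1 (185, 100, 4) [-49.6 239.8] [374.9  80. ] [192.9 183.3]
0.1 (185, -100, 4) [356.5 241.4] [417.2 238.9] [210.5 249.5]
0.1 (185, -100, -4) [345.8 235.7] [417.2 244.7] [210.5 251.9]
```

View pics/w3.png

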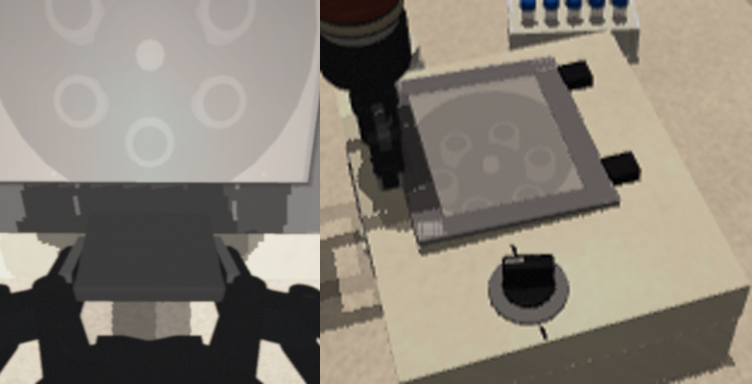

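The free edge's right corner sits at (418, 243) in the crop against a predicted (418, 252) for closed. The lid is therefore still about 0.05 rad open, roughly 9 mm at the edge. I keep lowering it while gripped.

Call:
send_rows(motion=[0.05,-0.0008,0,0.001,0,0.05,-0.0007,0,0.001,0,0.05,0,0,0.001,0,0.05,0,0,0.001,0,0.05,0,0,0,0,0.05,0,0,0,0])

```text
t: 18.98
eef_pos: [420.9, 21.3, 162.8]
orientation: [[0.993, -0.117, -0.002], [-0.117, -0.993, 0.002], [-0.002, -0.002, -1.0]]
force: [-7.4, 10.0, 3.9]
grip_width: 58.6
grip_force: 104.6
```

Call:
send_rows(motion=[0.05,0,0,0.001,0,0.05,0,0,0.001,0,0.05,0,0,0.001,0,0.05,0,0,0,0,0.05,0,0,0,0])

```text
t: 19.6
eef_pos: [420.6, 21.4, 159.6]
orientation: [[0.993, -0.114, -0.003], [-0.114, -0.993, 0.002], [-0.003, -0.002, -1.0]]
force: [-8.2, 6.2, 3.2]
grip_width: 58.6
grip_force: 105.2
```

```bash
python3 - <<'E'
from h import *
t=camera("scene");m=camera_model("wrist");w=camera("wrist");save("s4.png",t);save("w4.png",w)
o=cv2.imread("pics/w3.png")
# column profiles across free edge near right corner (scene), wrist edge rows
g=cv2.cvtColor(t,cv2.COLOR_RGB2GRAY).astype(int);print("scene col214",g[240:268,214]);print("col220",g[240:268,220])
gw=cv2.cvtColor(w,cv2.COLOR_RGB2GRAY).astype(int)
for c in(130,380): print("wrist",c,gw[200:250,c])
c,si=np.cos(np.radians(-6.67)),np.sin(np.radians(-6.67));r=np.array([[c,-si],[si,c]]);H=np.array([614.1,-3.1])
for th in (0,.025,.05):
  p=lambda a,y,z:np.r_[H+r@[-a*np.cos(th)+z*np.sin(th),y],146+a*np.sin(th)+z*np.cos(th)]
  for q in ((185,100,4),(185,-100,4),(185,-70,4)): print(th,q,proj(m,p(*q)).round(1),proj(camera_model("scene"),p(*q)).round(1))
E
```

```text
scene col214 [ 95  95  95 104 123 123 129 134 124 129 129  96  55  54  74  77 126 185
 186 185 185 184 184 183 182 181 182 184]
col220 [ 94  90 103 125  95  99 108 109 109 102  76  43  59  76 124 184 185 183
 182 184 185 184 183 183 184 186 186 186]
wrist 130 [ 62  64  62  62  63  62  63  63  62  62  62  62  62  63  61  62  63  63
  62  62  62  62  62  61  62  62  62  62  62  61  63  71 107 151 173 185
 199 205 206 209 213 215 216 216 216 216 217 217 217 217]
wrist 380 [ 81  80  80  79  81  80  80  79  79  79  80  79  79  80  79  80  78  79
  81  80  79  80  79  79  80  80  78  79  80  80  79  78  91 146 209 227
 228 229 228 229 229 228 228 228 229 229 229 229 229 229]
0 (185, 100, 4) [ 64.7 230.9] [193.3 188.9]
0 (185, -100, 4) [441.6 232.3] [210.7 255. ]
0 (185, -70, 4) [385.  232.1] [207.8 243.7]
0.025 (185, 100, 4) [ 59.2 234.4] [193.1 187.5]
0.025 (185, -100, 4) [447.3 236. ] [210.6 253.7]
0.025 (185, -70, 4) [389.  235.7] [207.6 242.3]
0.05 (185, 100, 4) [ 53.4 238. ] [193.  186.2]
0.05 (185, -100, 4) [453.3 239.6] [210.5 252.3]
0.05 (185, -70, 4) [393.3 239.3] [207.5 241. ]
```

Call:
send_rows(motion=[0.05,0,0,0.001,0,0.05,0,0,0.001,0,0.05,0,0,0,0,0.05,0,0,0,0])

```text
t: 20.2
eef_pos: [420.2, 21.4, 157.5]
orientation: [[0.993, -0.114, -0.004], [-0.114, -0.993, 0.003], [-0.004, -0.002, -1.0]]
force: [-11.3, 6.3, 4.4]
grip_width: 58.4
grip_force: 105.0
```

Call:
send_rows(motion=[0.05,0,0,0.001,0,0.05,0,0,0.001,0,0.05,0,0,0,0,0.05,0,0,0,0])

```text
t: 20.7
eef_pos: [420.2, 21.4, 155.2]
orientation: [[0.993, -0.117, -0.004], [-0.117, -0.993, 0.002], [-0.004, -0.002, -1.0]]
force: [-8.5, 9.6, 4.5]
grip_width: 59.0
grip_force: 105.8
```

```bash
python3 - <<'E'
from h import *
t=camera("scene");m=camera_model("wrist");w=camera("wrist");save("s5.png",t);save("w5.png",w)
g=cv2.cvtColor(t,cv2.COLOR_RGB2GRAY).astype(int)
o=cv2.cvtColor(cv2.imread("pics/s4.png"),cv2.COLOR_BGR2GRAY).astype(int)
for c in (214,220,235): print(c,o[240:262,c],g[240:262,c])
gw=cv2.cvtColor(w,cv2.COLOR_RGB2GRAY).astype(int)
for c in(130,380): print("wrist",c,gw[215:250,c])
c,si=np.cos(np.radians(-6.67)),np.sin(np.radians(-6.67));r=np.array([[c,-si],[si,c]]);H=np.array([614.1,-3.1])
for th in (-.02,0,.025,.05):
  p=lambda a,y,z:np.r_[H+r@[-a*np.cos(th)+z*np.sin(th),y],146+a*np.sin(th)+z*np.cos(th)]
  print(th,proj(m,p(185,0,4)).round(1))
a=cv2.resize(np.ascontiguousarray(t[150:310,170:350]),(432,384),interpolation=2)
save("v5.png",np.hstack([w[:,100:420],a]))
E
```

```text
214 [ 95  95  95 104 123 123 129 134 124 129 129  96  55  54  74  77 126 185
 186 185 185 184] [ 69  96  96  95 100 110 106 100 110 109 110 110 102  74  50  69 126 185
 186 186 186 185]
220 [ 94  90 103 125  95  99 108 109 109 102  76  43  59  76 124 184 185 183
 182 184 185 184] [ 83  93  99 111 105  95  95  95  94  95 102  99  43  60 124 185 184 183
 183 185 186 184]
235 [ 95  95  95  96  96  96  90  64  49  69  88 138 186 186 185 185 184 184
 184 184 184 184] [ 98  94  95  96  96  97  96  86  53  55  88 139 186 186 185 185 185 184
 185 184 185 183]
wrist 130 [ 61  62  61  62  61  62  60  62  62  60  64  60  62  61  62  62  65  83
 115 142 152 137 121 116 116 118 117 118 122 132 135 136 148 164 173]
wrist 380 [ 79  77  78  79  78  78  79  78  79  79  78  78  79  77  78  77  79 110
 170 215 227 229 229 229 229 229 229 228 228 228 228 228 228 228 229]
-0.02 [252.8 231.4]
0 [252.9 234.4]
0.025 [253.  238.2]
0.05 [253.1 242. ]
```

View pics/v5.png

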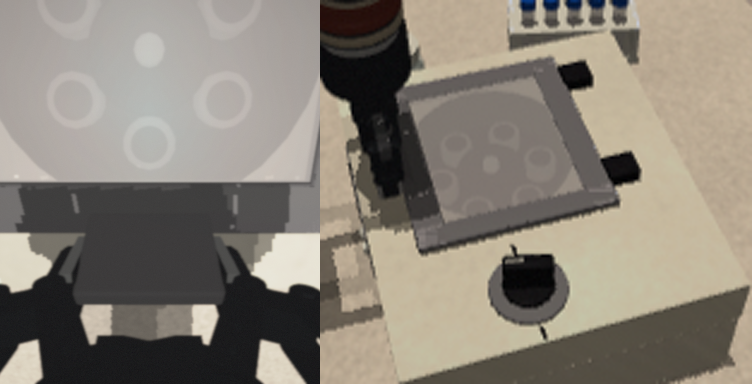

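The lid's front corner is now at about (418, 250) against a predicted (418, 252), so roughly 3 mm remain. I continue until the force rises.

Call:
send_rows(motion=[0.05,0,0,0.001,0,0.05,0,0,0.001,0,0.05,0,0,0,0,0.05,0,0,0,0])

```text
t: 21.3
eef_pos: [419.9, 21.4, 153.6]
orientation: [[0.993, -0.117, -0.005], [-0.117, -0.993, 0.002], [-0.005, -0.002, -1.0]]
force: [-11.8, 9.5, 5.9]
grip_width: 58.5
grip_force: 106.0
```

Call:
send_rows(motion=[0.05,0,0,0.001,0,0.05,0,0,0,0,0.05,0,0,0,0])

```text
t: 21.68
eef_pos: [419.9, 21.4, 153.5]
orientation: [[0.993, -0.117, -0.005], [-0.117, -0.993, 0.002], [-0.005, -0.002, -1.0]]
force: [-15.5, 9.6, 11.0]
grip_width: 58.3
grip_force: 106.3
```

Contact: z stopped while the force rises. One more mm, to confirm.

Call:
send_rows(motion=[0.05,0,0,0.001,0,0.05,0,0,0.001,0,0.05,0,0,0,0,0.05,0,0,0,0])

```text
t: 22.18
eef_pos: [419.9, 21.4, 153.5]
orientation: [[0.993, -0.117, -0.006], [-0.117, -0.993, 0.002], [-0.006, -0.001, -1.0]]
force: [-21.7, 10.5, 21.2]
grip_width: 58.6
grip_force: 107.0
```

```bash
python3 - <<'E'
from h import *
t=camera("scene");save("s6.png",t)
g=cv2.cvtColor(t,cv2.COLOR_RGB2GRAY).astype(int)
for c in (214,220,235): print(c,g[240:262,c])
E
```

```text
214 [ 53  71  95  96 100 107  99 106 101 115 120 121 127  80  49  65 126 186
 187 186 186 184]
220 [ 83  88  81  96  99 105  96  95 100 110 106  90  67  50 120 185 184 183
 183 184 185 184]
235 [ 99  94  95  96  96  96  97  93  70  48  78 138 187 186 186 186 185 185
 184 185 184 184]
```

Call:
send_rows(motion=[0.066,0,0,0,0,0.066,0,0,0,0,0.075,0,0,0,0,0.075,0,0,0,0,0.085,0,0,0,0,0.085,0,0,0,0])

```text
t: 22.98
eef_pos: [421.7, 20.2, 150.7]
orientation: [[0.993, -0.116, -0.0], [-0.116, -0.993, -0.0], [-0.0, 0.0, -1.0]]
force: [0.4, 0.1, -0.3]
grip_width: 84.8
grip_force: 0.0
```

```bash
python3 - <<'E'
from h import *
t=camera("scene");save("s7.png",t)
g=cv2.cvtColor(t,cv2.COLOR_RGB2GRAY).astype(int)
for c in (214,220,235): print(c,g[240:262,c])
E
```

```text
214 [ 53  71  96  95  95  95  95  95  96  97  97  98 102  96  48  66 127 186
 186 186 186 185]
220 [ 84  88  82  96  99 109 106 101 107  97 101 103  74  49 120 185 185 183
 183 185 186 184]
235 [ 99  95  95  95  96  96  97  93  70  49  79 139 187 187 186 186 185 185
 184 185 185 184]
```

The lid didn't move on release, so it was already home. Next I rise and hover over the knob.

Call:
send_rows(motion=[0.085,0,0,-0.01,0,0.085,0,0,-0.02,0,0.085,0,0,-0.03,0,0.085,0,0,-0.04,0,0.085,0,0,-0.04,0,0.085,0.011,0.02,0,0,0.085,0.011,0.02,0,0,0.085,0.011,0.02,0,0,0.085,0.011,0.02,0,0,0.085,0.011,0.02,0,0,0.085,0.011,0.02,0,0,0.085,0.011,0.02,0,0,0.085,0.011,0.02,0,0,0.085,0,0,0,0,0.085,0,0,0,0])

```text
t: 24.9
eef_pos: [490.6, -148.7, 290.7]
orientation: [[0.993, -0.116, -0.001], [-0.116, -0.993, 0.001], [-0.001, -0.0, -1.0]]
force: [0.4, 0.3, -0.5]
grip_width: 84.9
grip_force: 0.0
```

```bash
python3 - <<'E'
from h import *
s=read_state();m=camera_model("wrist");w=camera("wrist");t=camera("top");save("t8.png",t);save("w8.png",w)
print(s["t"],s["eef_pos"],s["joint_pos"].round(1))
p=proj(m,np.array([491.5,-149.3,184]));print(p,proj(m,np.array([491.5,-149.3,140])))
u,v=p.astype(int);y0=max(0,v-80);x0=max(0,u-100);print(x0,y0)
save("v8.png",cv2.resize(np.ascontiguousarray(w[y0:y0+160,x0:x0+200]),(800,640))[:600])
E
```

```text
24.9 [ 490.59664621 -148.74246239  290.73933925] [-25.2 -14.  103.7   0.   90.3  71.5]
[249.79964034 192.72340244] [249.69889061 179.47082561]
149 112
```

View pics/v8.png

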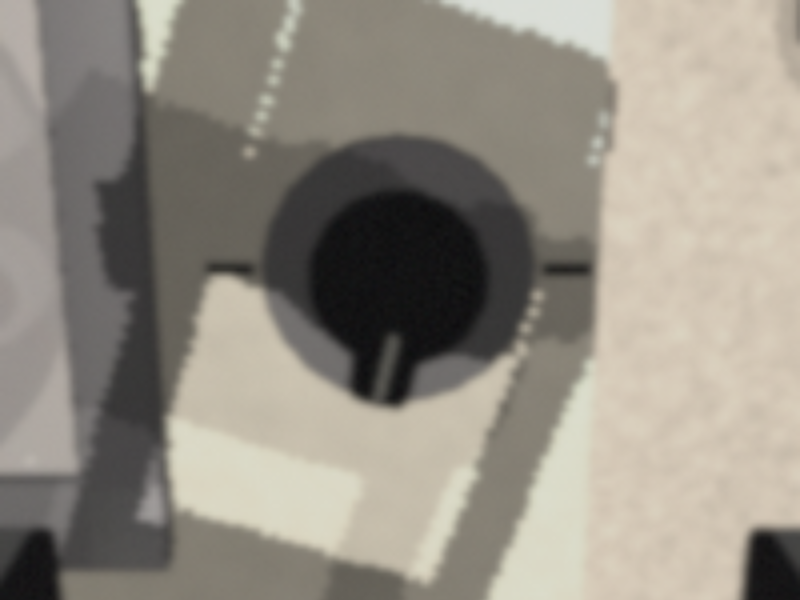

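The marks lie level along row 268, so the tool's yaw is aligned, and their midpoint at column 399 matches the knob axis. The pointer line runs from (393, 335) to (380, 400), which puts the bar about 11° clockwise. I measure it more precisely with a mask.

```bash
python3 - <<'E'
from h import *
s=read_state();m=camera_model("wrist");w=cv2.imread("pics/w8.png")
g=cv2.cvtColor(w,cv2.COLOR_BGR2GRAY)
sub=g[112:262,149:349]
# pointer: bright pixels in box around
b=g[192:216,238:258];print(b[:, :])
k=(g<30).astype(np.uint8);n,l,st,ce=cv2.connectedComponentsWithStats(k[150:240,200:300]);i=1+np.argmax(st[1:,4]);print(st[i],ce[i]+[200,150])
for r0 in range(195,216,2):
    x=np.where(l[r0-150]==i)[0]+200;print(r0,x.min() if len(x) else None,x.max() if len(x) else None)
E
```

```text
[[ 19  18  20  17  17  20  20  16  19  18  19  16  18  16  15  22  18  16
   19  21]
 [ 20  17  14  18  20  19  18  18  20  17  23  18  17  19  18  18  16  17
   16  18]
 [ 21  14  17  18  20  17  20  23  26  28  24  20  19  20  17  20  19  19
   15  19]
 [ 18  18  18  18  20  20  23  31  45  48  39  30  22  17  16  18  18  21
   18  17]
 [ 18  14  19  17  18  20  27  44  65  70  57  35  20  21  18  16  19  17
   17  16]
 [ 19  19  20  20  18  19  32  54  76  79  64  41  24  19  18  16  16  17
   20  20]
 [ 17  16  18  17  17  20  36  61  79  80  63  39  21  21  16  16  19  23
   16  17]
 [ 22  17  19  21  15  26  44  68  81  78  57  33  21  15  18  16  19  20
   19  19]
 [ 26  21  20  17  18  24  47  73  83  73  52  30  18  15  16  19  20  22
   27  30]
 [ 31  19  19  17  20  34  57  77  82  69  44  24  20  18  16  22  29  42
   50  61]
 [ 30  19  14  17  24  40  63  81  81  63  39  24  20  19  26  40  57  70
   81  91]
 [ 27  17  18  23  27  47  71  83  74  54  33  22  18  24  39  63  84  96
  101 107]
 [ 30  17  19  22  29  50  75  85  71  49  28  22  16  28  52  79 100 107
  110 
[... 431 characters left out ...]
[ 59  37  29  39  64  78  77  61  39  21  18  21  45  73  96 109 113 117
  123 130]
 [105  79  61  59  70  78  72  50  28  21  26  41  70  99 120 131 139 145
  154 164]
 [152 133 115 104  98  90  77  61  47  41  47  74 110 140 158 168 173 176
  180 185]
 [180 171 162 153 142 130 120 111 100  92  97 120 150 172 182 186 189 191
  190 192]
 [189 187 185 181 175 170 165 161 155 147 149 161 177 186 191 192 193 192
  193 193]
 [191 190 190 188 187 187 186 185 180 178 179 184 189 192 191 192 192 192
  193 192]]
[  27   10   43   52 1470] [247.99455782 181.53809524]
195 233 264
197 235 262
199 238 259
201 239 254
203 238 251
205 238 250
207 238 250
209 238 249
211 246 248
213 None None
215 None None
```

```bash
python3 - <<'E'
from h import *
m=camera_model("wrist");g=cv2.cvtColor(cv2.imread("pics/w8.png"),cv2.COLOR_BGR2GRAY).astype(float)
P=[]
for r in range(196,210):
    x=np.arange(241,251);w=np.clip(g[r,241:251]-25,0,None);P.append((np.sum(w*x)/w.sum(),r))
W=np.array([plane(m,p,184)[:2] for p in P]);d=W[-1]-W[0]
f=cv2.fitLine(W.astype(np.float32),cv2.DIST_L2,0,.01,.01).ravel();a=np.degrees(np.arctan(f[1]/f[0]));print("bar world angle",a,W[0],W[-1])
ml=plane(m,(149+207/4,112+268/4),140);mr=plane(m,(149+590/4,112+268/4),140);print("marks",ml,mr,np.degrees(np.arctan2(-(ml-mr)[0],(ml-mr)[1])))
c=(ml+mr)[:2]/2;print("dist axis to line",np.cross(f[:2],c-f[2:]))
E
```

```text
bar world angle -19.58121 [ 488.79395435 -146.01853014] [ 477.20247051 -142.22820418]
marks [ 497.54450973 -100.3031028   140.        ] [ 486.59571964 -195.56422822  140.        ] -6.55649263917991
dist axis to line -0.5840689161944796<stdin>:9: DeprecationWarning: Arrays of 2-dimensional vectors are deprecated. Use arrays of 3-dimensional vectors instead. (deprecated in NumPy 2.0)
```

Call:
send_rows(motion=[0.055,0.0013,-0.0009,0,6.5,0.055,0,0,0,6.5,0.055,0,0,0.02,0,0.055,0,0,0.02,0,0.055,0,0,0.02,0,0.055,0,0,0.02,0,0.055,0,0,0.015,0,0.055,0,0,0.01,0,0.055,0,0,0.008,0,0.055,0,0,0.008,0,0.055,0,0,0,0,0.055,0,0,0,0])

```text
t: 26.5
eef_pos: [492.3, -148.2, 170.4]
orientation: [[0.942, -0.336, 0.001], [-0.336, -0.942, -0.0], [0.001, 0.0, -1.0]]
force: [-1.2, 0.6, 0.0]
grip_width: 54.9
grip_force: 0.0
```

Call:
send_rows(motion=[0.005,0,0,0,0,0.005,0,0,0,0,0.005,0,0,0,0,0.005,0,0,0,0,0.005,0,0,0,0,0.005,0,0,0,0])

```text
t: 27.25
eef_pos: [492.2, -148.2, 170.4]
orientation: [[0.942, -0.336, 0.0], [-0.336, -0.942, -0.0], [0.0, 0.0, -1.0]]
force: [-1.8, 0.9, 4.0]
grip_width: 13.0
grip_force: 60.5
```

Call:
send_rows(motion=[0.005,0,0,0,5.5,0.005,0,0,0,5.5,0.005,0,0,0,5.5,0.005,0,0,0,5.5,0.005,0,0,0,5.5,0.005,0,0,0,5.5,0.005,0,0,0,5.5,0.005,0,0,0,5.5,0.005,0,0,0,5.5,0.005,0,0,0,5.5,0.005,0,0,0,5.5,0.005,0,0,0,5.5,0.005,0,0,0,5.5,0.005,0,0,0,5.5,0.005,0,0,0,0,0.005,0,0,0,0])

```text
t: 29.25
eef_pos: [491.9, -148.3, 170.4]
orientation: [[-0.114, -0.993, -0.0], [-0.993, 0.114, -0.001], [0.001, 0.0, -1.0]]
force: [-3.5, -0.7, 6.1]
grip_width: 12.9
grip_force: 60.8
```

```bash
python3 -c "
from rig import *;import numpy as np
s=read_state();R=s['orientation'];print(np.degrees(np.arctan2(R[1,0],R[0,0])),s['joint_pos'].round(1),s['torque'])"
```

```text
-96.56467421098027 [-25.1  -9.2 111.2  -0.   78.  161.5] [-0.06511727  0.50672225 -0.04279684]
```

Tool x is now at −96.56°, the direction of the marks. I release, rise and check.

Call:
send_rows(motion=[0.03,0,0,0,0,0.05,0,0,0,0,0.05,0,0,0,0,0.05,0,0,0,0,0.05,0,0,-0.02,0,0.05,0,0,-0.03,0,0.05,0,0,-0.03,0,0.05,0,0,-0.03,0,0.05,0,0,-0.03,0,0.05,0,0,0,0,0.05,0,0,0,0])

```text
t: 30.62
eef_pos: [491.8, -147.9, 309.7]
orientation: [[-0.116, -0.993, -0.0], [-0.993, 0.116, 0.0], [-0.0, 0.0, -1.0]]
force: [0.6, 0.6, -0.4]
grip_width: 50.0
grip_force: 0.0
```

```bash
python3 - <<'E'
from h import *
m=camera_model("wrist");w=camera("wrist");t=camera("scene");save("w9.png",w);save("s9.png",t)
p=proj(m,np.array([492,-148.2,184]));print(p)
u,v=p.astype(int);x0=max(0,u-100);y0=max(0,v-80)
a=cv2.resize(np.ascontiguousarray(w[y0:y0+160,x0:x0+160]),(400,400));b=cv2.resize(np.ascontiguousarray(t[150:310,170:350]),(400,400));print(x0,y0)
save("v9.png",np.hstack([a,b]))
E
```

```text
[249.18880699 186.38450966]
149 106
```

View pics/v9.png

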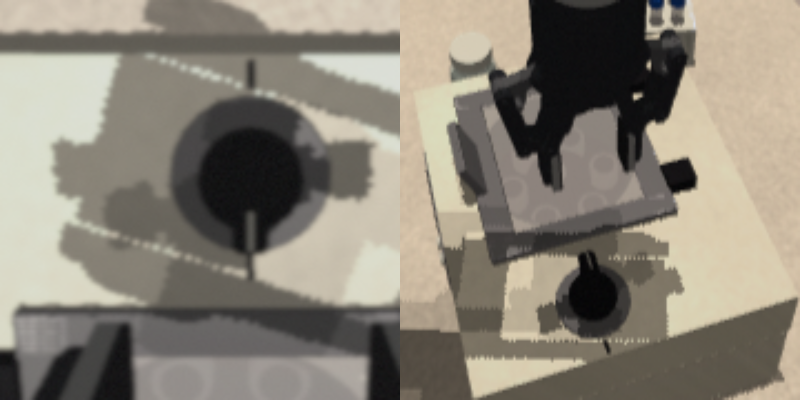

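The pointer line and both marks fall on columns 250–251, so the bar is aligned, and the lid lies flat. I hand in.

```bash
python3 -c "
from rig import *;print(hand_in())"
```

```text
the job is handed in; nothing more can be done
None
```

The centrifuge is closed and handed in: I tipped the lid to about 46° and let go, then gripped it again and lowered it until it was home. I then turned the lock knob clockwise until its bar lined up with the two marks; the jar, bottle and rack were not touched.

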